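Run the hand coffee mill empty, then take off its crank cap, thread hand unknown

ROBOT

A 6-joint arm with a two-finger parallel gripper is mounted at the origin on the work surface. World frame = base frame: x ahead of the robot, y to its left, z up, the work surface at z = 0. Lengths are in mm, angles in rad, forces in N, time in s.
With the tool pointing down it reaches from about 350 to 775 mm from the base axis. Payload 7.3 kg.
Tool frame: the origin (TCP) lies at the very end of the fingers, on their centre line; the grasp point (between the pads) lies behind it (bot.grip_point_offset is the z of the grasp point in the tool frame, in mm); z points along the fingers, y is the line along which they close (so a half turn about z gives the same grasp; the last joint's range is limited). The gripper opens to 92 mm and grips with 3 to 60 N. Pads are 19 mm wide; open, the fingers measure 130 mm over their backs; the gripper's body (75 mm by 190 mm) begins 47 mm behind the grasp point.
Start: joints at [-1.407, 0.342, 1.524, -0, 1.275, -0.146], TCP at [160.078, -500.02, 226.741] pointing down, gripper open.
Joint ranges: [-2.53, 2.53], [-0.77, 2.02], [0.04, 2.7], [-1, 4.14], [0.28, 2.66], [-3.11, 3.11]. Speed limits (rad/s): [2.57, 2.57, 3.14, 3.14, 3.14, 3.14].

INTERFACE

Orientations are given as [roll, pitch, yaw] about the fixed x, y, z axes, in that order (R = Rz(yaw) Ry(pitch) Rx(roll)).
In Python, from plant import bot gives the robot as it stands. The module is installed in compiled form; this text tells all that it offers.
- The arm moves only by the shell command python3 -m crank 'ROWS'. ROWS is JSON, a list that holds one entry, the list of rows, each a list of 5 numbers: the opening, from 0 (shut) to 1 (fully open), then the shift along the tool's x, y, z in cm, then the turn about the tool's z in degrees. In form: [[[claw, x, y, z, turn], ...]]. A call has exactly 10 rows; each row is the pose to reach, as a shift and turn from the pose commanded when the call began, along the tool's axes at that moment; what a row does not reach only later rows make up. A row lasts 1/10 s, in which the tool goes at most 50 mm and 8.59 degrees, less where a joint would pass 70% of its speed; a pose out of reach is approached as far as the arm can. A call with a gripper value outside its range is refused whole. The fingers move at their own pace and stop on an object; the grip force is fixed at half the most. Time passes only in rows, so rows that repeat a pose let the fingers close, or fill a call up. It gives the time, the measured TCP pose, the force, the opening and the grip force at its end, in the units of the state.
- bot.get_obs(): the state, without advancing time (a new reading comes with each control period).
- bot.capture(name): name is "scene" or "side" or "wrist"; returns (picture, depth): 420x560x3 uint8, red, green, blue; 420x560 float32, mm along the optical axis (not along the pixel's ray), 0 where there is no reading.
- bot.calibration(name): a dict with "vertical_fov" (degrees; the focal length in pixels is half the picture's height over the tangent of half this angle, whatever the lens; pixels are square), "cx", "cy" (the principal point, pixels), "D" ([k1, k2, p1, p2, k3] as OpenCV has them; the pictures are not rectified), "rvec" (rotation vector, rad) and "tvec" (3), from world to camera coordinates, as OpenCV has them; the wrist camera has in their place "tool_from_camera" (4x4, takes a point from camera to tool coordinates, whose origin is the TCP and whose axes are the flange's). Camera axes: x right, y down, z forward; pixel columns grow to the right and rows downward; lengths in mm; the calibration is good to about 2 mm. A picture is of the moment at which its call begins: read the wrist's pose just before it. calibration takes no time and is no camera call.
- bot.close_job(): hands the job in; it is judged then, once.
The state is a dict: "time": time; "joint_positions": joint angles; "dq": joint speeds; "tau": joint torques, N m; "tool_pos": TCP position; "tcp_rot": TCP orientation; "contact_force": force on the tool from outside, world axes, zero at the start; "moment": the same for the moment, N m; "grip_width": finger opening in mm; "finger_force": force on a finger pad.
Only numpy, scipy, OpenCV 4.12 (cv2) and the standard library are available. Lean on these libraries where they do the work, as an engineer would, in place of code of your own. Each camera call takes 0.05 s, during which the arm holds its last target. There are 200 camera calls.

TASK

Run the hand coffee mill empty by cranking it clockwise, seen from above, for at least two full turns. Then open it for cleaning: unscrew the fluted brass cap that holds the crank on - these mills are made with right-hand or left-hand caps and nothing shows which, so find out by trying which way it comes loose - and lift it off. Finish with the cap still held level in the gripper, about 10 cm straight above the mill, and leave everything else on the counter where it stands.

Things in the scene. Friction and masses are not known exactly. Their poses are not given: they have to be found in the camera images.
- mill: table-top hand coffee mill, fixed by its black rubber suction foot (124 mm across) on a dark wooden board 18 mm thick; glass jar, dark burr housing, clear hopper (up to 94 mm across) and black lid stacked up to 178 mm above the foot. Round but for the small red suction lever. Origin: on the crank's vertical axis, at the underside of the foot. Mill and board never move
- crank (a joint): turn of the crank about the mill's vertical axis in rad; 0 at the start (wherever the arm then points), grows clockwise seen from above, turns without end both ways and counts on over full turns (two turns = 12.57). The burrs drag with 0.35 N m (about 4 N at the knob) and keep the crank where it is left
- knob_mid (a point): middle of the upright wooden crank knob, 25 mm across and 50 mm tall (25 mm above and below this point), which spins freely on its own pin and can be taken from above. 95 mm from the crank's axis, 213 mm above the mill's foot, anywhere round the mill at the start. The steel arm under it is 18 mm wide, its top 187 mm above the foot
- cap_seat (a point): fixed point on the crank's axis, 195 mm above the mill's foot: where the cap's origin is while the cap is screwed on
- cap: fluted brass cap on top of the crank's spindle, 40 mm across, 34 mm tall, about 80 g; origin at the centre of its underside, z up. Two lugs in its hollow skirt (14 mm deep) catch under lips on the spindle, a spring washer (5 N) keeps it snug. The hub beneath is 35 mm across, 1 mm under the skirt; the arm's top is 8 mm below the skirt. Screwed on, it goes round with the crank
- cap_grip (a point): point on the cap's axis 23 mm above its underside. Loosening way (counter-clockwise from above if right-hand, clockwise if left-hand, drawn each time): the cap turns alone against under 0.1 N m, the crank stays; loose from about 75 degrees, stop at about 87, there it lifts straight off (clear after 12 mm). Other way, or on past that stop: blocked within 3 degrees, it drags the crank round with it
- cup: blue mug on the board, 76 mm across, 75 mm tall; origin under its centre
- bean_jar: amber jar with a wooden lid on the board, 84 mm across, 130 mm tall; origin under its centre
- scoop: steel coffee spoon lying on the board, 150 mm long; origin under its middle
- burr_brush: cleaning brush lying on the board, 160 mm long; origin under its middle
- pepper_mill: black pepper mill on the counter, 54 mm across, 150 mm tall; origin under its centre
- salt_mill: pink salt mill with a black top on the counter, 54 mm across, 150 mm tall; origin under its centre
- oil_bottle: green oil bottle on the counter, 64 mm across, 240 mm tall; origin under its centre
There are look-alikes about, which are no part of the job. What is meant by the cap is not pink, and is the smaller of those in its own colour.

How it is judged (in metres and radians):
On the way, in this order (a step that is already met when the one before it is completed fails the run):
1. the crank has been turned clockwise two full turns from its start (value of joint crank above 12.4 rad).
2. the cap is off the spindle: in the fingers, its underside more than 30 mm above its seat (z of cap in the frame of cap_seat above 0.03 m and contact force between the fingers and cap above 1 N), for 0.2 s.
At the end, for the whole second after the job is handed in: The cap is held still in the fingers, level within 17 degrees, its underside 50 to 180 mm above its seat and within 50 mm of the crank axis, touching no part of the mill; the crank is at rest; the seven other loose things are within 30 mm of where they were, none tipped (z of cap in the frame of cap_seat between 0.05 and 0.18 m and horizontal distance between cap and cap_seat below 0.05 m and angle between cap's own z axis and vertical below 0.3 rad and linear speed of cap below 0.03 m/s and contact force between the fingers and cap above 1 N and contact force between cap and mill below 0.05 N and velocity of joint crank between -0.1 and 0.1 rad/s and distance of each of cup, bean_jar, scoop, burr_brush, pepper_mill, salt_mill, oil_bottle from where it was at the start of the episode below 0.03 m and angle between each of cup, bean_jar, pepper_mill, salt_mill, oil_bottle's own z axis and vertical below 0.2 rad); the arm keeps its last pose, push and grip.
It fails at once if one of the things standing around is pushed away (by more than 30 mm) (distance of any of cup, bean_jar, scoop, burr_brush, pepper_mill, salt_mill, oil_bottle from where it was at the start of the episode above 0.03 m).
It fails at once if a standing thing is knocked over (angle between any of cup, bean_jar, pepper_mill, salt_mill, oil_bottle's own z axis and vertical above 0.4 rad).
It also fails if it takes over 72 s, if anything falls off the work surface, if the arm or the gripper's body presses on something with over 40 N, if the wrist force passes 120 N, or if a joint passes its speed limit or range.

## Working session

There is one attempt and no reset: what is moved stays moved. The work goes in short steps, Python scripts to look and compute and a shell command to move; the robot and the scene stay as the last step left them, time stands still between calls to the robot, and variables do not carry over. Pictures are saved under pics/ and viewed, at most 10 in all, crops included, and the job is handed in when it is done.

```bash
mkdir -p pics
cat > h.py <<'E'
import numpy as np, cv2
from plant import bot
def K(c):
    f=210/np.tan(np.radians(c['vertical_fov'])/2)
    return np.array([[f,0,c['cx']],[0,f,c['cy']],[0,0,1.]])
def pose(name,obs=None):
    c=bot.calibration(name)
    if name=='wrist':
        from scipy.spatial.transform import Rotation as R
        T=np.eye(4);T[:3,:3]=R.from_euler('xyz',obs['tcp_rot']).as_matrix();T[:3,3]=obs['tool_pos']
        return c,T@np.array(c['tool_from_camera'])
    Rm=cv2.Rodrigues(np.array(c['rvec'],float))[0];T=np.eye(4);T[:3,:3]=Rm.T;T[:3,3]=-Rm.T@np.array(c['tvec']).ravel();return c,T
def ray(c,T,uv):
    n=cv2.undistortPoints(np.array(uv,float).reshape(-1,1,2),K(c),np.array(c['D'],float)).reshape(-1,2)
    return T[:3,3],(np.c_[n,np.ones(len(n))]@T[:3,:3].T)   # scale = depth along axis
def onplane(c,T,uv,z):
    o,d=ray(c,T,uv);return o+d*((z-o[2])/d[:,2])[:,None]
def cloud(c,T,dep):
    v,u=np.mgrid[0:420,0:560];o,d=ray(c,T,np.c_[u.ravel(),v.ravel()])
    return (o+d*dep.reshape(-1,1)).reshape(420,560,3)
E
python3 - <<'E'
from h import *
o=bot.get_obs();print({k:np.round(v,3) for k,v in o.items()},bot.grip_point_offset)
for n in ['scene','side','wrist']:
    o=bot.get_obs();p,d=bot.capture(n);cv2.imwrite(f'pics/{n}0.png',p[...,::-1]);np.savez(f'{n}0.npz',p=p,d=d)
    c,T=pose(n,o);print(n,T[:3,3],T[:3,2])
    np.savez(f'{n}0.npz',p=p,d=d,T=T)
E
```

```text
{'time': np.float64(0.0), 'joint_positions': array([-1.407,  0.343,  1.525, -0.   ,  1.275, -0.146]), 'dq': array([ 0.   ,  0.   , -0.002,  0.   , -0.001,  0.002]), 'tau': array([  0.   , -43.124, -24.422,   0.072,   0.056,  -0.   ]), 'tool_pos': array([ 160.014, -499.608,  226.044]), 'tcp_rot': array([-3.14, -0.  ,  0.31]), 'contact_force': array([ 0.101,  0.365, -0.41 ]), 'moment': array([ 0.026,  0.019, -0.   ]), 'finger_force': np.float64(0.0), 'grip_width': np.float64(91.92)} -18.8
scene [1351.45060311 -410.02743237 1057.89877455] [-0.58324365  0.44141475 -0.68189431]
side [221.15521271 890.00859622 868.33796628] [ 0.3318703  -0.67267328 -0.66134164]
wrist [ 239.52576364 -473.64192214  384.65404398] [-0.28937798 -0.09133895 -0.95284709]
```

View pics/scene0.png

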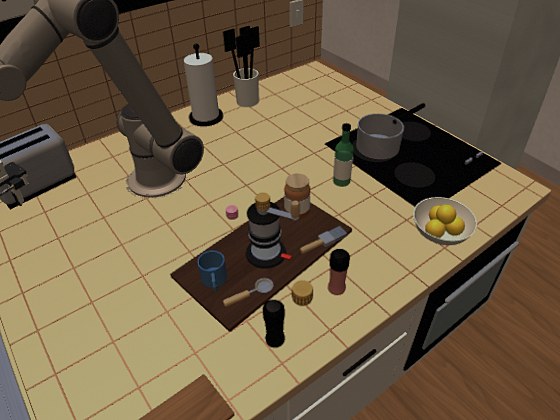

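View pics/side0.png

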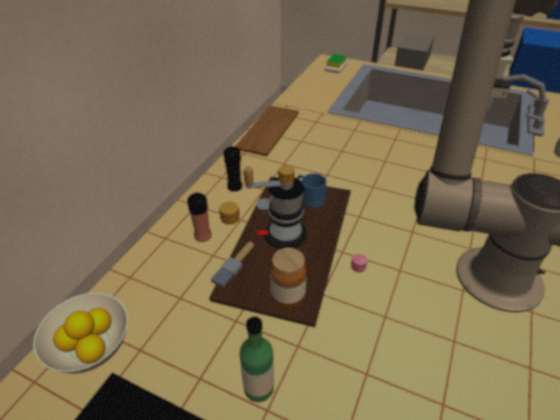

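The scene view shows the brass cap on the mill at (263,200), with the arm running to the knob at about (296,210). In the side view the cap is at (287,175) and the knob at (249,176). The larger brass look-alike stands on the counter at (302,292) in the scene view.

Run:
```python
from h import *
for n,cap,kn in [('scene',(263,201),(296,210)),('side',(287,175),(249,177))]:
    z=np.load(n+'0.npz');p,d,T=z['p'],z['d'],z['T'];c=bot.calibration(n);P=cloud(c,T,d)
    hsv=cv2.cvtColor(p,cv2.COLOR_RGB2HSV)
    for nm,(u,v) in [('cap',cap),('knob',kn)]:
        print(n,nm,hsv[v,u],P[v,u].round())
        m=(np.abs(hsv.astype(int)-hsv[v,u])<[8,70,90]).all(2).astype(np.uint8)
        m[:v-22]=0;m[v+23:]=0;m[:,:u-22]=0;m[:,u+23:]=0
        k,l,s,ce=cv2.connectedComponentsWithStats(m)
        i=l[v,u];print('  comp',s[i],ce[i]);q=P[l==i];q=q[q[:,2]>150]
        print('  pts med',np.median(q,0).round(1),'lo',np.percentile(q,3,0).round(1),'hi',np.percentile(q,97,0).round(1))
        top=q[q[:,2]>np.percentile(q[:,2],97)-4];print('  top',top.mean(0).round(1),len(top),(top.min(0)+top.max(0))/2)
    if n=='scene':
        for nm,(u,v) in dict(cup=(211,265),bean=(297,182),pep=(274,310),salt=(339,260),oil=(345,150),board=(200,285),brush=(330,240)).items(): print(nm,P[v,u].round())
    w=p[150:240,210:330] if n=='scene' else p[140:260,220:340]
    cv2.imwrite(f'pics/{n}c.png',cv2.resize(w[...,::-1],None,fx=4,fy=4,interpolation=2))
a=cv2.imread('pics/scenec.png');b=cv2.imread('pics/sidec.png');a=cv2.copyMakeBorder(a,0,b.shape[0]-a.shape[0],0,0,0)
cv2.imwrite('pics/crops.png',cv2.resize(np.hstack([a,b]),(800,400)))
```

```text
scene cap [ 18 146 145] [583.  89. 245.]
  comp [ 241  179   45   45 1281] [260.01483216 193.92818111]
  pts med [574.5  89.3 238.9] lo [536.7  54.7 187.4] hi [586.1 110.7 247. ]
  top [568.2  95.  244.9] 92 [567.06187553  94.25132722 246.58004765]
scene knob [ 15 143  82] [659. 141. 238.]
  comp [ 274  188   45   45 1338] [298.49850523 211.75710015]
  pts med [654.6 137.9 239.4] lo [ 604.5 -410.   191. ] hi [1351.5  153.  1057.9]
  top [1351.5 -410.  1057.9] 6 [1351.45060311 -410.02743237 1057.89877455]
cup [517. -64.  31.]
bean [481. 285. 145.]
pep [827. -57. 150.]
salt [802. 172. 146.]
oil [459. 509. 157.]
board [ 550. -123.   16.]
brush [657. 276.  33.]
side cap [ 18 183 107] [556. 113. 239.]
  comp [265 153  44  31 525] [283.67428571 169.61714286]
  pts med [561.1 107.7 239. ] lo [545.3  77.5 201.1] hi [583.1 117.8 246.5]
  top [564.   98.8 244.8] 117 [564.0632915   97.97888375 245.78980133]
side knob [ 15 149 106] [641. 154. 235.]
  comp [ 227  155   45   45 1438] [251.49652295 177.09109875]
  pts med [642.3 152.5 237.4] lo [598.7 135.4 198. ] hi [655.6 158.1 256.7]
  top [593.1 238.7 331.7] 32 [438.36947386 512.67608412 560.60066187]
```

View pics/crops.png

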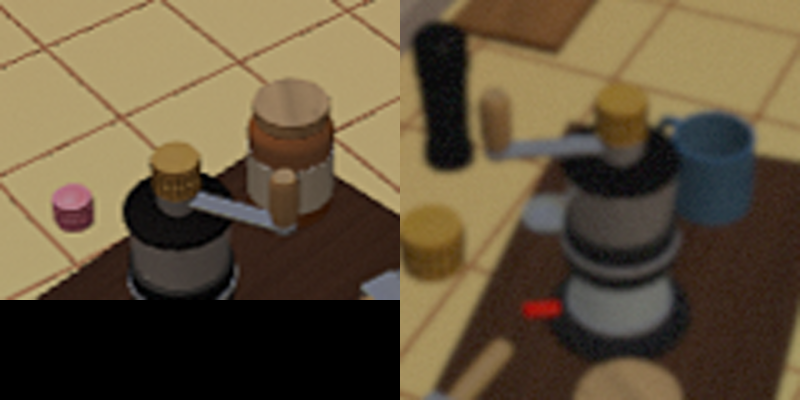

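Crops confirm it: the cap sits on the mill, the knob is to the front right of it, and the surroundings are lower than the knob. Next I refine both centres by ray crossing and circle fits.

```bash
cat >> h.py <<'E'
from scipy.optimize import least_squares
def fit(q,r):
    f=lambda x:np.hypot(q[:,0]-x[0],q[:,1]-x[1])-r
    return least_squares(f,q[:,:2].mean(0),loss='soft_l1').x
def rows_to(o,p,yaw):
    "shift (cm, tool axes) and turn (deg)"
    from scipy.spatial.transform import Rotation as R
    Rm=R.from_euler('xyz',o['tcp_rot']).as_matrix();return (Rm.T@(np.array(p)-o['tool_pos'])/10).round(2),round(-np.degrees(yaw-o['tcp_rot'][2]),1)
E
python3 - <<'E'
from h import *
Q={'cap':[],'knob':[]}
for n in ['scene','side']:
    z=np.load(n+'0.npz');d,T=z['d'],z['T'];c=bot.calibration(n);P=cloud(c,T,d).reshape(-1,3)
    for nm,c0,r,zl,zh in [('cap',(566,96),20,217,243),('knob',(648,148),12.5,212,250)]:
        near=np.hypot(P[:,0]-c0[0],P[:,1]-c0[1])<30
        q=P[near&(P[:,2]>zl)&(P[:,2]<zh)];Q[nm].append(q)
        # viewing-side points only: closest to camera
        t=P[near&(P[:,2]>205)&(P[:,2]<275)]
        print(n,nm,len(q),fit(q,r).round(1),'ztop',np.percentile(t[:,2],97).round(1))
for k in Q: print(k,fit(np.vstack(Q[k]),20 if k=='cap' else 12.5).round(1))
c,T=pose('scene');print('cap top ray scene',onplane(c,T,[[262.5,197.1]],247),'knob top',onplane(c,T,[[295.8,202]],256))
A=ray(c,T,[[262.5,197.1],[295.6,202.3]])
c,T=pose('side');uv=[[220+222*.3,140+97*.3],[220+94*.3,140+92*.3]];print('side',onplane(c,T,uv,247))
B=ray(c,T,uv)
for i in range(2):
    M=np.c_[A[1][i],-B[1][i]];s=np.linalg.lstsq(M,B[0]-A[0],rcond=None)[0];print('cross',A[0]+s[0]*A[1][i],B[0]+s[1]*B[1][i])
o=bot.get_obs();print(rows_to(o,(647,147,330),1.7))
E
```

```text
scene cap 128 [565.4  96.3] ztop 246.9
scene knob 104 [646.8 144.7] ztop 255.6
side cap 150 [565.6  96.7] ztop 246.4
side knob 121 [647.7 143.9] ztop 256.1
cap [565.5  96.5]
knob [647.3 144.2]
cap top ray scene [[571.39652828  95.12511171 247.        ]] knob top [[649.90592723 147.07446973 256.        ]]
side [[562.47358791 101.24247957 247.        ]
 [652.41958089 134.40063638 247.        ]]
cross [566.74971183  98.13432764 242.16944032] [564.57134896  96.39468068 243.18122351]
cross [649.28961915 146.89849781 254.60581822] [646.56404448 144.65998135 255.43628029]
(array([ 66.1 , -46.75, -10.32]), np.float64(-79.6))
```

```bash
python3 -m crank '[[[0.6,1,-1,-4,-4],[0.6,5,-3.5,-8,-8],[0.6,9,-6,-10.3,-16],[0.6,13,-9,-10.3,-24],[0.6,17,-12,-10.3,-32],[0.6,21,-15,-10.3,-40],[0.6,25,-17.7,-10.3,-48],[0.6,29,-20.5,-10.3,-56],[0.6,33,-23.3,-10.3,-64],[0.6,36,-25.5,-10.3,-72]]]'
python3 -c "
from h import *
o=bot.get_obs();print(o['time'],rows_to(o,(647.3,144.2,330),1.7))"
```

```text
time: 1.15
tool_pos: [426.1, -145.3, 329.7]
tcp_rot: [3.141, 0.0, 1.573]
contact_force: [1.1, -1.0, 0.4]
grip_width: 55.1
finger_force: 0.0
1.15 (array([28.91, 22.18, -0.03]), np.float64(-7.3))
```

```bash
python3 -m crank '[[[0.6,3.5,2.7,0,-1],[0.6,7.2,5.5,0,-2],[0.6,10.9,8.3,0,-3],[0.6,14.5,11.1,0,-4],[0.6,18.1,13.9,0,-5],[0.6,21.7,16.6,0,-6],[0.6,25,19.2,0,-7],[0.6,27.5,21.1,0,-7.3],[0.6,28.9,22.2,0,-7.3],[0.6,28.9,22.2,0,-7.3]]]'
python3 - <<'E'
from h import *
o=bot.get_obs();p,d=bot.capture('wrist');c,T=pose('wrist',o);P=cloud(c,T,d).reshape(-1,3)
cv2.imwrite('pics/w1.png',p[...,::-1])
for nm,c0,r,zl,zh in [('cap',(566,96),20,217,243),('knob',(648,145),12.5,212,250)]:
    near=np.hypot(P[:,0]-c0[0],P[:,1]-c0[1])<28
    q=P[near&(P[:,2]>zl)&(P[:,2]<zh)];t=P[near&(P[:,2]>zh)&(P[:,2]<275)]
    print(nm,len(q),fit(q,r).round(1) if len(q)>5 else '','top',len(t),t.mean(0).round(1))
print(o['tcp_rot'],rows_to(o,(647.3,144.2,213),1.7))
E
```

```text
time: 2.15
tool_pos: [649.0, 142.7, 327.8]
tcp_rot: [-3.139, -0.0, 1.696]
contact_force: [-0.4, -0.6, 0.4]
grip_width: 55.3
finger_force: 0.0
cap 508 [564.9  97.9] top 1093 [564.6 102.8 246.3]
knob 307 [647.  145.4] top 502 [646.8 147.8 255.2]
[-3.13949931e+00 -3.50707745e-04  1.69646772e+00] (array([ 0.17, -0.13, 11.48]), np.float64(-0.2))
```

View pics/w1.png

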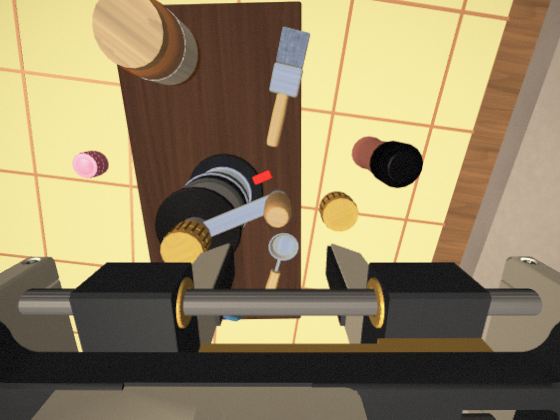

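The wrist view shows the knob at (277,208), midway between the fingers, and the cap at (187,240). I'll descend and close.

```bash
python3 -m crank '[[[0.6,0.2,-0.1,2.5,0],[0.6,0.2,-0.1,5.5,0],[0.6,0.2,-0.1,8.5,0],[0.6,0.2,-0.1,10.5,0],[0.6,0.2,-0.1,11.4,0],[0.6,0.2,-0.1,11.4,0],[0,0.2,-0.1,11.4,0],[0,0.2,-0.1,11.4,0],[0,0.2,-0.1,11.4,0],[0,0.2,-0.1,11.4,0]]]'
python3 - <<'E'
from h import *
o=bot.get_obs();y=o['tcp_rot'][2];C=np.array([565.3,97]);k=np.array([647.1,144.6])
a0=np.arctan2(*(k-C)[::-1]);print(o['tool_pos'],np.degrees(a0))
from scipy.spatial.transform import Rotation as R
Rm=R.from_euler('xyz',o['tcp_rot']).as_matrix()
for i in range(1,21):
    a=a0-np.radians(18*i);w=95*np.array([np.cos(a)-np.cos(a0),np.sin(a)-np.sin(a0),0])/10
    print(i,(Rm.T@w).round(1)[:2])
E
```

```text
time: 3.2
tool_pos: [647.4, 142.5, 216.4]
tcp_rot: [3.14, 0.0, 1.694]
contact_force: [1.3, 0.0, -0.2]
grip_width: 27.5
finger_force: 0.0
[647.4371642  142.54241624 216.44740805] 30.195428598726426
1 [-2.9  0.7]
2 [-5.8  0.5]
3 [-8.6 -0.6]
4 [-10.9  -2.5]
5 [-12.5  -5. ]
6 [-13.2  -7.9]
7 [-13.  -10.8]
8 [-11.9 -13.6]
9 [-10.  -15.9]
10 [ -7.5 -17.5]
11 [ -4.6 -18.2]
12 [ -1.6 -18. ]
13 [  1.1 -16.9]
14 [  3.4 -15. ]
15 [  5.  -12.5]
16 [ 5.7 -9.6]
17 [ 5.5 -6.6]
18 [ 4.4 -3.9]
19 [ 2.5 -1.6]
20 [ 0. -0.]
```

```bash
python3 -m crank '[[[0,0,0,0,0],[0,0,0,0,0],[0,-0.7,0.25,0,0],[0,-1.4,0.46,0,0],[0,-2.9,0.7,0,0],[0,-4.4,0.7,0,0],[0,-5.8,0.5,0,0],[0,-7.2,0.06,0,0],[0,-8.6,-0.6,0,0],[0,-8.6,-0.6,0,0]]]'
python3 - <<'E'
from h import *
o=bot.get_obs();C=np.array([565.3,97]);v=o['tool_pos'][:2]-C
print(np.hypot(*v),np.degrees(np.arctan2(v[1],v[0])),o['moment'],o['joint_positions'].round(2),o['finger_force'])
a0=np.radians(30.2-54)
from scipy.spatial.transform import Rotation as R
Rm=R.from_euler('xyz',o['tcp_rot']).as_matrix()
for i in range(1,21):
    a=a0-np.radians(18*i);w=9.5*np.array([np.cos(a)-np.cos(a0),np.sin(a)-np.sin(a0),0])
    print(i,(Rm.T@w).round(1)[:2])
E
```

```text
time: 4.2
tool_pos: [651.1, 54.6, 216.2]
tcp_rot: [-3.141, 0.0, 1.692]
contact_force: [-5.2, -1.7, 4.2]
grip_width: 24.3
finger_force: 30.0
95.71367748518048 -26.277770535429017 [-0.27538621  0.81982517 -0.02292027] [-0.03  0.59  1.14 -0.    1.41 -0.15] 30.000587463146076
1 [-2.3 -1.9]
2 [-3.9 -4.4]
3 [-4.6 -7.3]
4 [ -4.4 -10.3]
5 [ -3.3 -13. ]
6 [ -1.4 -15.3]
7 [  1.1 -16.9]
8 [  4.  -17.6]
9 [  7.  -17.4]
10 [  9.7 -16.3]
11 [ 12.  -14.4]
12 [ 13.6 -11.9]
13 [14.3 -9. ]
14 [14.1 -6.1]
15 [13.  -3.3]
16 [11.1 -1. ]
17 [8.6 0.6]
18 [5.7 1.3]
19 [2.8 1.1]
20 [0. 0.]
```

```bash
python3 -m crank '[[[0,-2.3,-1.9,0,0],[0,-3.9,-4.4,0,0],[0,-4.6,-7.3,0,0],[0,-4.4,-10.3,0,0],[0,-3.3,-13,0,0],[0,-1.4,-15.3,0,0],[0,1.1,-16.9,0,0],[0,4,-17.6,0,0],[0,7,-17.4,0,0],[0,9.7,-16.3,0,0]]]'
python3 -c "
from h import *
o=bot.get_obs();v=o['tool_pos'][:2]-[565.3,97]
print(np.hypot(*v),np.degrees(np.arctan2(v[1],v[0])),o['joint_positions'].round(2),o['finger_force'])"
```

```text
time: 5.2
tool_pos: [477.5, 132.4, 216.3]
tcp_rot: [3.141, 0.002, 1.693]
contact_force: [4.7, -6.6, 2.5]
grip_width: 24.3
finger_force: 30.0
94.70730861828505 158.0523474999416 [ 0.12  0.3   1.62 -0.    1.22 -0.  ] 29.999985207687132
```

```bash
python3 -m crank '[[[0,2.3,1.9,0,0],[0,3.9,4.4,0,0],[0,4.6,7.3,0,0],[0,4.4,10.3,0,0],[0,3.3,13,0,0],[0,1.4,15.3,0,0],[0,-1.1,16.9,0,0],[0,-4,17.6,0,0],[0,-7,17.4,0,0],[0,-9.7,16.3,0,0]]]'
python3 -m crank '[[[0,-2.3,-1.9,0,0],[0,-3.9,-4.4,0,0],[0,-4.6,-7.3,0,0],[0,-4.4,-10.3,0,0],[0,-3.3,-13,0,0],[0,-1.4,-15.3,0,0],[0,1.1,-16.9,0,0],[0,4,-17.6,0,0],[0,7,-17.4,0,0],[0,9.7,-16.3,0,0]]]'
```

```text
time: 6.2
tool_pos: [652.0, 56.0, 216.1]
tcp_rot: [3.141, -0.002, 1.694]
contact_force: [-9.7, 8.3, 7.1]
grip_width: 24.0
finger_force: 30.0
time: 7.2
tool_pos: [477.5, 132.4, 216.3]
tcp_rot: [3.141, 0.002, 1.693]
contact_force: [5.4, -6.3, 1.5]
grip_width: 24.0
finger_force: 30.0
```

```bash
python3 -m crank '[[[0,2.3,1.9,0,0],[0,3.9,4.4,0,0],[0,4.6,7.3,0,0],[0,4.4,10.3,0,0],[0,3.3,13,0,0],[0,1.4,15.3,0,0],[0,-1.1,16.9,0,0],[0,-4,17.6,0,0],[0,-7,17.4,0,0],[0,-9.7,16.3,0,0]]]'
python3 -c "
from h import *
o=bot.get_obs();v=o['tool_pos'][:2]-[565.3,97]
print(np.hypot(*v),np.degrees(np.arctan2(v[1],v[0])),o['joint_positions'].round(2),o['finger_force'])"
```

```text
time: 8.2
tool_pos: [652.0, 55.9, 216.1]
tcp_rot: [3.141, -0.002, 1.694]
contact_force: [-9.6, 9.0, 7.5]
grip_width: 24.1
finger_force: 30.0
95.92142760033104 -25.33929793034023 [-0.03  0.59  1.14  0.    1.41 -0.16] 30.001952492748387
```

```bash
python3 -m crank '[[[0,0,0,0,0],[0.6,0,0,0,0],[0.6,0,0,0,0],[0.6,0,0,0,0],[0.6,0,0,0,0],[0.6,0,0,-2,0],[0.6,0,0,-5,0],[0.6,0,0,-8,0],[0.6,0,0,-9,0],[0.6,0,0,-9,0]]]'
cat > look.py <<'E'
from h import *
import sys
o=bot.get_obs();p,d=bot.capture('wrist');c,T=pose('wrist',o);P=cloud(c,T,d).reshape(-1,3)
cv2.imwrite(f'pics/{sys.argv[1]}.png',p[...,::-1])
rad=np.hypot(P[:,0]-565,P[:,1]-96.5)
k=P[(rad>70)&(rad<120)&(P[:,2]>212)&(P[:,2]<262)];print('knob',len(k),fit(k,12.5).round(1) if len(k)>20 else '')
if len(k)>20: v=fit(k,12.5)-[565,96.5];print('ang',np.degrees(np.arctan2(v[1],v[0])).round(1))
q=P[(rad<28)&(P[:,2]>217)&(P[:,2]<243)];print('cap',len(q),fit(q,20).round(1) if len(q)>20 else '')
print(o['joint_positions'].round(2),o['moment'].round(3),rows_to(o,(565,96.5,217),o['tcp_rot'][2]))
E
python3 look.py w2
```

```text
time: 9.2
tool_pos: [652.4, 56.6, 306.9]
tcp_rot: [3.138, 0.001, 1.694]
contact_force: [0.0, 0.5, -0.1]
grip_width: 55.6
finger_force: 0.0
knob 969 [650.9  55.7]
ang -25.4
cap 479 [564.9  97.9]
[-0.03  0.56  0.96 -0.    1.62 -0.15] [-0.014 -0.08  -0.024] (array([ 5.04, -8.22,  8.96]), np.float64(-0.0))
```

```bash
python3 -m crank '[[[0.65,2,-3.3,0,0],[0.65,4,-6.5,0,0],[0.65,5.1,-8.2,0,0],[0.65,5.1,-8.2,0,0],[0.65,5.1,-8.2,3,0],[0.65,5.1,-8.2,6,0],[0.65,5.1,-8.2,8,0],[0.65,5.1,-8.2,9.2,0],[0.65,5.1,-8.2,9.2,0],[0.65,5.1,-8.2,9.2,0]]]'
python3 -m crank '[[[0,0,0,0,0],[0,0,0,0,0],[0,0,0,0,0],[0,0,0,0,0],[0,0,0,0,0],[0,0,0,0,0],[0,0,0,0,0],[0,0,0,0,0],[0,0,0,0,0],[0,0,0,0,0]]]'
python3 look.py w3
```

```text
time: 10.25
tool_pos: [564.8, 96.7, 213.8]
tcp_rot: [3.141, 0.0, 1.694]
contact_force: [0.2, 0.2, 0.2]
grip_width: 59.6
finger_force: 0.0
time: 11.25
tool_pos: [564.5, 97.0, 213.9]
tcp_rot: [3.141, 0.0, 1.694]
contact_force: [1.5, -0.0, 3.9]
grip_width: 39.5
finger_force: 30.0
knob 0 
cap 1952 [565.1  98.1]
[ 0.04  0.44  1.41 -0.    1.29 -0.09] [-0.01  -0.349  0.014] (array([-0.05,  0.05, -0.31]), np.float64(-0.0))
```

```bash
python3 -m crank '[[[0,0,0,0,-2],[0,0,0,0,-5],[0,0,0,0,-8],[0,0,0,0,-11],[0,0,0,0,-14],[0,0,0,0,-17],[0,0,0,0,-20],[0,0,0,0,-20],[0,0,0,0,-20],[0,0,0,0,-20]]]'
cat > kn.py <<'E'
from h import *
for n in ['scene','side']:
    o=bot.get_obs();p,d=bot.capture(n);c,T=pose(n);P=cloud(c,T,d)
    cv2.imwrite(f'pics/{n}_{o["time"]:.1f}.png',p[...,::-1])
    rad=np.hypot(P[...,0]-565,P[...,1]-96.5);hsv=cv2.cvtColor(p,cv2.COLOR_RGB2HSV)
    m=(rad>75)&(rad<115)&(P[...,2]>215)&(P[...,2]<258)&(hsv[...,0]>8)&(hsv[...,0]<22)&(hsv[...,1]>90)
    k=P[m]
    if len(k)>10: f=fit(k,12.5);v=f-[565,96.5];print(n,len(k),f.round(1),np.hypot(*v).round(1),'ang',np.degrees(np.arctan2(v[1],v[0])).round(1))
    else: print(n,len(k))
print(o['moment'].round(3),np.degrees(o['tcp_rot'][2]),o['joint_positions'].round(2))
E
python3 kn.py
```

```text
time: 12.3
tool_pos: [564.0, 96.9, 213.6]
tcp_rot: [-3.141, -0.0, 2.042]
contact_force: [-0.9, -0.4, 4.2]
grip_width: 38.7
finger_force: 30.0
scene 124 [650.3  55.9] 94.5 ang -25.4
side 53 [651.5  54.6] 96.1 ang -25.8
[-0.052 -0.029 -0.015] 117.00784064526216 [ 0.04  0.44  1.41 -0.    1.29 -0.43]
```

The crank stayed put through a 20° counter-clockwise turn and the moment is near zero, so the cap is right-hand. I'll carry on counter-clockwise.

```bash
python3 -m crank '[[[0,0,0,0,-7],[0,0,0,0,-14],[0,0,0,0,-21],[0,0,0,0,-28],[0,0,0,0,-35],[0,0,0,0,-42],[0,0,0,0,-49],[0,0,0,0,-56],[0,0,0,0,-63],[0,0,0,0,-63]]]'
python3 kn.py
```

```text
time: 13.4
tool_pos: [564.2, 97.0, 213.7]
tcp_rot: [-3.142, -0.0, -3.14]
contact_force: [-0.3, 0.0, 4.6]
grip_width: 38.8
finger_force: 30.0
scene 125 [650.2  55.9] 94.3 ang -25.5
side 51 [653.9  52.5] 99.2 ang -26.3
[ 0.078 -0.174 -0.004] 179.88487217826776 [ 0.04  0.44  1.41 -0.    1.29 -1.53]
```

```bash
python3 -m crank '[[[0,0,0,-0.2,0],[0,0,0,-0.4,0],[0,0,0,-0.6,0],[0,0,0,-0.8,0],[0,0,0,-1,0],[0,0,0,-1.3,0],[0,0,0,-1.6,0],[0,0,0,-2,0],[0,0,0,-2,0],[0,0,0,-2,0]]]'
```

```text
time: 14.5
tool_pos: [564.2, 97.0, 233.8]
tcp_rot: [-3.141, 0.0, -3.141]
contact_force: [-0.0, -0.4, -1.7]
grip_width: 39.2
finger_force: 30.0
```

It came free: the tool now carries about 1 N, which matches the cap's weight. Raising to 10 cm.

```bash
python3 -m crank '[[[0,0,0,-1,0],[0,0,0,-2.5,0],[0,0,0,-4,0],[0,0,0,-5.5,0],[0,0,0,-7,0],[0,0,0,-8,0],[0,0,0,-8,0],[0,0,0,-8,0],[0,0,0,-8,0],[0,0,0,-8,0]]]'
python3 kn.py; ls -t pics | head -2; cp $(ls -t pics/scene_* | head -1) pics/final.png
```

```text
time: 15.5
tool_pos: [563.9, 96.9, 312.9]
tcp_rot: [-3.141, -0.001, -3.141]
contact_force: [0.7, -0.3, -0.6]
grip_width: 39.0
finger_force: 30.0
scene 128 [650.3  55.9] 94.4 ang -25.4
side 148 [651.4  54.8] 96.0 ang -25.8
[ 0.072 -0.176  0.033] -179.9507106155388 [ 0.04  0.38  1.22 -0.    1.53 -1.54]
side_15.6.png
scene_15.5.png
```

View pics/final.png

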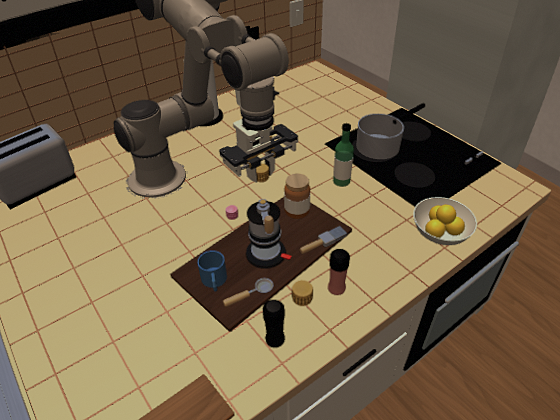

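The cap is held in the fingers at (262,173), directly above the bare spindle at (263,205), and nothing else has moved.

```bash
python3 -c "
from plant import bot
print(bot.close_job())"
```

```text
the job is handed in; nothing more can be done
None
```

The job is handed in, with no verdict returned: I cranked the mill a little over two turns clockwise (about 775°), the cap proved right-hand (came loose counter-clockwise), and it was held level about 10 cm above its seat with nothing else visibly moved.

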